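Tap three inlays level, then switch on the warming plate

ROBOT

A 6-joint arm with a two-finger parallel gripper is mounted at the origin on the work surface. World frame = base frame: x ahead of the robot, y to its left, z up, the work surface at z = 0. Lengths are in m, angles in rad, forces in N, time in s.
With the tool pointing down it reaches from about 0.35 to 0.975 m from the base axis. Payload 4.9 kg.
Tool frame: the origin (TCP) lies midway between the tips of the shut fingers; the grasp point (between the pads) lies 19 mm behind it; z points along the fingers, y is the line along which they close (so a half turn about z gives the same grasp; the last joint's range is limited). The gripper opens to 85 mm and grips with 20 to 120 N. Pads are 22 mm wide; open, the fingers measure 114 mm over their backs; the gripper's body (76 mm by 85 mm) begins 54 mm behind the grasp point. The pads swing forward as they close: fully open they stand 13 mm farther back than shut.
Start: joints at [1.173, 0.053, 1.613, -0, 1.476, -0.119], TCP at [0.172, 0.601, 0.193] pointing down, gripper open.
Joint ranges: [-3.01, 3.01], [-1.01, 2.22], [0.06, 2.58], [-1.02, 4.17], [0.09, 2.62], [-3.14, 3.14]. Speed limits (rad/s): [2.57, 2.57, 3.14, 3.14, 3.14, 3.14].

INTERFACE

Orientations are given as a unit quaternion [w, x, y, z].
In Python, from plant import manip, viewer, ticket gives the robot as it stands (manip), with the cameras (viewer) and the job (ticket).
- The arm moves only by the shell command python3 shift.py, which reads ROWS from standard input. ROWS is a JSON list of rows, 1 to 5 of them, each an object with the fields aperture (the opening from 0.0 (shut) to 1.0 (fully open)), pos (a list: dx, dy, dz in m), rot (a list: a rotation vector rx, ry, rz in rad); a field left out counts as zero (the opening has to be given); each row shifts and turns the commanded pose from where the row before left it, along the tool's axes as they then stand; what a row does not reach is not made up. A row lasts 1/8 s, in which the tool goes at most 0.0625 m and 0.188 rad, less where a joint would pass 70% of its speed; a pose out of reach is approached as far as the arm can. The fingers move at their own pace and stop on an object; the grip force is fixed at half the most. Time passes only in rows, so rows that do not move let the fingers close. It prints the time, the measured TCP pose, the force, the opening and the grip force at its end. Input that does not fit is refused with a message, and nothing moves.
- manip.state(): the state, without advancing time (a new reading comes with each control period).
- viewer.grab_frame(name): name is "scene" or "top"; returns the picture (384x512x3 uint8, red, green, blue); there is no depth.
- viewer.camera_params(name): a dict with "intrinsics" (3x3 intrinsics, pixels), "xyz" and "orientation" of the camera in the world. Camera axes: x right, y down, z forward; pixel columns grow to the right and rows downward; lengths in m; the calibration is good to about 2 mm. A picture is of the moment at which its call begins. camera_params takes no time and is no camera call.
- ticket.job_done(): hands the job in; it is judged then, once.
The state is a dict: "time": time; "joint_pos": joint angles; "joint_vel": joint speeds; "joint_efforts": joint torques, N m; "tool_pos": TCP position; "tool_rot": TCP orientation; "contact_force": force on the tool from outside, world axes, zero at the start; "ft_torque": the same for the moment, N m; "gripper_width": opening from 0.0 (shut) to 1.0 (fully open); "grasp_force": force on a finger pad.
Only numpy, scipy, OpenCV 4.12 (cv2) and the standard library are available. Lean on these libraries where they do the work, as an engineer would, in place of code of your own. Each camera call takes 0.05 s, during which the arm holds its last target. There are 200 camera calls.

TASK

With closed fingertips, lightly push down the three proud inlays on the marquetry board until each lies level with the board's face: first the dark walnut disc, then the red padauk diamond, then the white holly square. Only then push the chrome button on the side of the black warming plate well in, so that it stays in, to switch the plate on. Grasp and lift nothing, and leave the iron, calipers and pin tin where they are.

Things in the scene. Friction and masses are not known exactly. Their poses are not given: they have to be found in the camera images.
- board: the fixed flat marquetry assembly board of mid-brown wood, 110 x 290 x 24 mm high; origin at the centre of its underside, z up, long axis y, face 24 mm above the origin. Three round cork-lined recesses 68 mm wide lie in a row along y at -85, 0 and +85 mm; each holds one inlay, any inlay in any recess
- walnut: dark brown walnut disc inlay, 50 mm across; origin at the centre of its top face. It starts 7 to 8 mm above the board's face and slides straight down stiffly (about 3 N), stays where it is left, does not spring back, and would stop 5 mm below the board's face, so it must be pushed by position, not until it stops
- padauk: red padauk inlay, a 42 mm square set as a diamond (corners along the board's axes); origin at the centre of its top face; starts and slides just as the walnut disc does
- holly: white holly inlay, a 44 mm square; origin at the centre of its top face; starts and slides just as the walnut disc does
- warmer: the fixed squat round black bakelite warming plate, 180 mm across, 54 mm high; origin at the centre of its underside, z up; its button is on the -x side (towards the robot), in a square boss that reaches 97 mm from the origin
- button_face (a point): centre of the outer face of the chrome push button, 30 mm diameter, 30 mm above the bench; axes as the warming plate's: pushing along +x goes in; the face stands 20 mm out from the boss at the start, and the point moves with the button
- button (a joint): how far the chrome button is pushed in, m: 0 out, 0.012 fully in; moves stiffly (about 3 N) and stays where it is left; the plate is on from 0.006
- iron: loose steel veneer iron, sole 50 x 110 x 14 mm with a turned wooden grip along y above it, 67 mm high in all; origin at the centre of its underside; leave alone
- calipers: loose flat brass calipers, 150 mm beam along y, 12 mm wide, jaws reach 55 mm to +x, 8 mm thick; origin under the middle of the beam; leave alone
- tin: loose round green enamel pin tin, 68 mm across, 35 mm high; origin at the centre of its underside; leave alone
- bench_stop: fixed maple bench stop, 160 x 35 x 36 mm high; origin at the centre of its underside, long axis x

How it is judged:
On the way, in this order (a step that is already met when the one before it is completed fails the run):
1. the walnut disc is down level with the board (within 3 mm) (z of walnut in the frame of board below 0.027 m), for 0.1 s.
2. then the padauk diamond is down level with the board (within 3 mm) (z of padauk in the frame of board below 0.027 m), for 0.1 s.
3. then the holly square is down level with the board (within 3 mm) (z of holly in the frame of board below 0.027 m), for 0.1 s.
4. then the button is pushed in at least 6 mm (value of joint button above 0.006 m), for 0.1 s.
At the end, for the whole second after the job is handed in: all three inlays lie level with the board's face within 3 mm up or down, and the chrome button is in by 6 mm or more (z of walnut in the frame of board between 0.021 and 0.027 m and z of padauk in the frame of board between 0.021 and 0.027 m and z of holly in the frame of board between 0.021 and 0.027 m and value of joint button above 0.006 m); the robot touches nothing.
It fails at once if an inlay is pushed harder than 15 N (contact force between any of the arm, the fingers and walnut above 15 N or contact force between any of the arm, the fingers and padauk above 15 N or contact force between any of the arm, the fingers and holly above 15 N).
It fails at once if the padauk or the holly is pushed down 3 mm or more while the walnut still stands proud (z of walnut in the frame of board above 0.027 m and distance of any of padauk, holly from where it was at the start of the episode above 0.003 m).
It fails at once if the holly is pushed down 3 mm or more while the padauk still stands proud (z of padauk in the frame of board above 0.027 m and distance of holly from where it was at the start of the episode above 0.003 m).
It fails at once if the button is pushed in 3 mm or more while the holly still stands proud (z of holly in the frame of board above 0.027 m and value of joint button above 0.003 m).
It fails at once if the iron, the calipers or the tin is moved more than 15 mm or lifted (distance of any of iron, calipers, tin from where it was at the start of the episode above 0.015 m).
It also fails if it takes over 64 s, if anything falls off the work surface, if the arm or the gripper's body presses on something with over 40 N, if the wrist force passes 120 N, or if a joint passes its speed limit or range.

## Working session

There is one attempt and no reset: what is moved stays moved. The work goes in short steps, Python scripts to look and compute and a shell command to move; the robot and the scene stay as the last step left them, time stands still between calls to the robot, and variables do not carry over. Pictures are saved under pics/ and viewed, at most 10 in all, crops included, and the job is handed in when it is done.

```bash
ls; mkdir -p pics; python3 - <<'E'
from plant import manip, viewer, ticket
import cv2
for n in("scene","top"):
    im=viewer.grab_frame(n);cv2.imwrite(f"pics/{n}0.png",im[:,:,::-1]);p=viewer.camera_params(n);print(n,p)
s=manip.state();print(s["time"],s["tool_pos"],s["tool_rot"],s["contact_force"])
E
```

```text
pics
plant.py
shift.py
scene {'intrinsics': array([[435.07925591,   0.        , 253.74107107],
       [  0.        , 435.07925591, 194.79483271],
       [  0.        ,   0.        ,   1.        ]]), 'xyz': array([ 0.89307812, -0.59785377,  0.9286908 ]), 'orientation': array([-0.29446372,  0.91858592,  0.25319819, -0.07336005])}
top {'intrinsics': array([[398.02786907,   0.        , 256.42928696],
       [  0.        , 398.02786907, 190.73199375],
       [  0.        ,   0.        ,   1.        ]]), 'xyz': array([ 0.47620091, -0.04349915,  0.98291091]), 'orientation': array([-0.03265523,  0.71557003, -0.69699626,  0.03300575])}
0.1 [0.17173045 0.60025147 0.19174463] [-2.44577402e-04  1.38948971e-01  9.90299061e-01 -9.44724821e-04] [-0.07343861  0.35337534  0.19268434]
```

View pics/scene0.png

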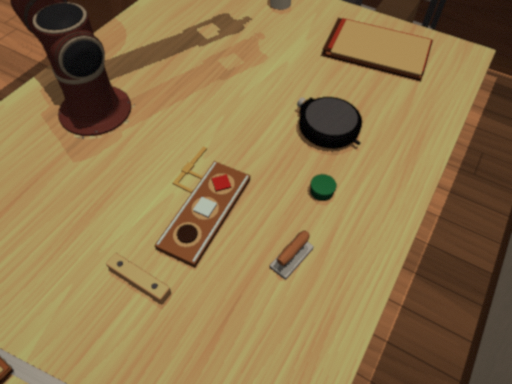

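View pics/top0.png

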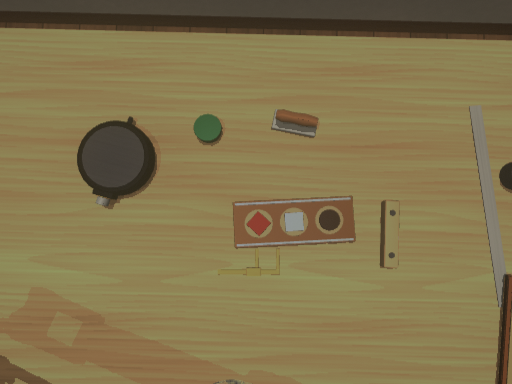

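The top view shows padauk at about (258,224), holly (294,222), walnut (329,220), the warmer (116,158) with its button at about (103,201), the calipers (255,268), tin (208,128), iron (296,122) and stop (391,235). In the scene view, walnut is at (187,234), holly (205,208), padauk (221,183) and the warmer (330,122).

```bash
cat >h.py <<'E'
import numpy as np,cv2
from plant import manip, viewer, ticket
from scipy.spatial.transform import Rotation as R
def ray(n,uv):
    p=viewer.camera_params(n);q=p["orientation"];M=R.from_quat([q[1],q[2],q[3],q[0]]).as_matrix()
    d=M@np.linalg.inv(p["intrinsics"])@np.array([uv[0],uv[1],1.]);return p["xyz"],d
def plane(n,uv,z):
    o,d=ray(n,uv);return o+d*(z-o[2])/d[2]
def tri(a,b):
    (o,d),(p,e)=ray("top",a),ray("scene",b)
    t=np.linalg.lstsq(np.c_[d,-e],p-o,rcond=None)[0];x,y=o+d*t[0],p+e*t[1];return (x+y)/2,np.linalg.norm(x-y)
def blob(im,box,f):
    x0,y0,x1,y1=box;c=im[y0:y1,x0:x1].astype(int);m=f(c[...,0],c[...,1],c[...,2]).astype(np.uint8)
    n,l,s,ce=cv2.connectedComponentsWithStats(m);k=1+s[1:,4].argmax();return ce[k]+[x0,y0],s[k]
E
python3 - <<'E'
from h import *
T=cv2.imread("pics/top0.png")[:,:,::-1];S=cv2.imread("pics/scene0.png")[:,:,::-1]
F=dict(walnut=lambda r,g,b:(r<75)&(g<60),padauk=lambda r,g,b:(r>140)&(g<70),holly=lambda r,g,b:(b>150)&(abs(r-b)<50))
tb=dict(walnut=(317,208,342,233),padauk=(244,210,273,239),holly=(280,208,308,236))
sb=dict(walnut=(172,220,203,248),padauk=(207,172,236,194),holly=(190,195,220,220))
P={}
for k in F:
    a,sa=blob(T,tb[k],F[k]);b,s2=blob(S,sb[k],F[k]);x,e=tri(a,b);P[k]=plane("top",a,.0315)
    print(k,a,sa[2:],b,s2[2:],"tri",x.round(4),e.round(4),"top",P[k].round(4),"scene",plane("scene",b,.0315).round(4))
a,s=blob(T,(60,100,180,215),lambda r,g,b:(r<75)&(g<70)&(b<70));print("warm",a,s)
for k,bx in dict(tin=(190,110,226,148),).items():
    a,s=blob(T,bx,lambda r,g,b:(g>r+20));print(k,plane("top",a,.035))
c=cv2.resize(np.hstack([T[110:230,60:180],S[80:160,290:370].repeat(1,0) if 0 else S[70:190,270:390]]),None,fx=3.3,fy=3.3,interpolation=2)
cv2.imwrite("pics/crop1.png",c[:,:,::-1])
for nm,uv in dict(ir1=(272,131),ir2=(318,120),cal0=(219,271),cal1=(280,268),bstop=(391,235)).items(): print(nm,plane("top",uv,.01).round(3))
E
```

```text
walnut [328.88714734 219.79623824] [ 21  20 319] [186.73357664 233.51824818] [ 20  18 274] tri [ 0.4994 -0.2193  0.0239] 0.0015 top [ 0.4998 -0.2174  0.0315] scene [ 0.5021 -0.2229  0.0315]
padauk [257.89699571 223.42918455] [ 23  22 233] [220.5989011  181.81318681] [ 18  15 182] tri [ 0.4858 -0.0491  0.027 ] 0.0025 top [ 0.4867 -0.0484  0.0315] scene [ 0.4869 -0.0526  0.0315]
holly [285.  217.5] [1 8 8] [204.36651584 206.09049774] [ 22  17 221] tri [ 0.4945 -0.1208  0.014 ] 0.0219 top [ 0.5025 -0.1126  0.0315] scene [ 0.4936 -0.1366  0.0315]
warm [115.73225669 158.70123247] [  17   17   79   89 4706]
tin [0.71656817 0.08140583 0.035     ]
ir1 [ 0.717 -0.078  0.01 ]
ir2 [ 0.748 -0.192  0.01 ]
cal0 [0.37  0.042 0.01 ]
cal1 [ 0.381 -0.105  0.01 ]
bstop [ 0.467 -0.373  0.01 ]
```

View pics/crop1.png

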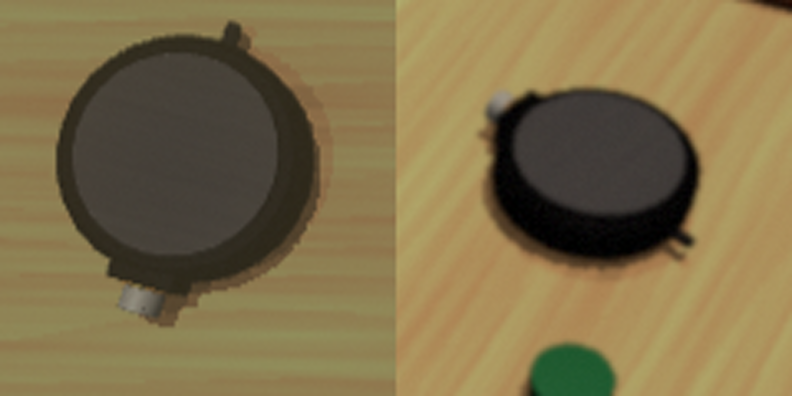

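Crop: the warmer's top disc is centred near (113,156) in the full top view. The chrome button is at about (101,201) in top and (420,101) in the 3.3x scene crop, which is about (301,102) in the full scene view. Next I'll measure both.

```bash
python3 - <<'E'
from h import *
T=cv2.imread("pics/top0.png")[:,:,::-1];S=cv2.imread("pics/scene0.png")[:,:,::-1]
def ell(im,box,f):
    x0,y0,x1,y1=box;c=im[y0:y1,x0:x1].astype(int);m=f(c[...,0],c[...,1],c[...,2]).astype(np.uint8)
    cs,_=cv2.findContours(m,0,1);k=max(cs,key=cv2.contourArea);e=cv2.fitEllipse(cv2.convexHull(k));return np.array(e[0])+[x0,y0],e[1]
g=lambda lo,hi:(lambda r,gg,b:(r>lo)&(r<hi)&(abs(r-b)<18))
print("T vals",T[156,113],T[156,81],T[200,103],"S",S[118,331],S[145,331],S[102,301])
a,ea=ell(T,(70,110,165,200),g(66,110));b,eb=ell(S,(290,85,372,160),g(40,110));print(a,ea,b,eb)
x,e=tri(a,b);wt,ws=plane("top",a,.054),plane("scene",b,.054);print("warm tri",x.round(4),e.round(4),wt.round(4),ws.round(4))
f=lambda r,gg,b:(b>95)&(r-b<28)
a,sa=blob(T,(88,188,125,215),f);b,s2=blob(S,(290,90,312,115),f);x,e=tri(a,b)
print("btn",a,sa,b,s2,x.round(4),e.round(4))
for n,c in(("T",T[185:215,85:125]),("S",S[88:115,288:315])):
    pass
bt,bs=plane("top",a,.038),plane("scene",b,.03);print(bt,bs)
for p,w in((bt,wt),(bs,ws)): d=w[:2]-p[:2];print("dist",np.linalg.norm(d),"ang",np.degrees(np.arctan2(d[1],d[0])))
# tail (opposite side) in top
a2=np.array([131,120]);p=plane("top",a2,.03);d=p[:2]-wt[:2];print("tail",p,np.degrees(np.arctan2(d[1],d[0])))
# board angle
P=plane("top",(257.9,223.43),.0315)-plane("top",(328.89,219.8),.0315);print("board",np.linalg.norm(P),np.degrees(np.arctan2(P[1],P[0])))
E
```

```text
T vals [69 63 56] [52 47 35] [124 120 106] S [64 59 56] [3 2 5] [124 117 105]
[112.66560364 156.15895844] (60.0473747253418, 62.12881088256836) [331.26293945 115.89456177] (36.557247161865234, 52.272125244140625)
warm tri [0.6361 0.3006 0.0469] 0.0021 [0.6358 0.2987 0.054 ] [0.6375 0.2924 0.054 ]
btn [100.15686275 200.29411765] [ 8  9  9  8 51] [300.92307692 100.30769231] [ 9  9  5  4 13] [0.5292 0.3269 0.0352] 0.0065
[0.53160657 0.32797298 0.038     ] [0.52489468 0.32943586 0.03      ]
dist 0.10817991300510502 ang -15.693986520063143
dist 0.11852501136284954 ang -18.18814957388415
tail [0.73041648 0.26813345 0.03      ] -17.900900043257085
board 0.16954851125337192 94.42067659723769
```

```bash
echo '[{"aperture": 0,"pos": [-0.05,-0.03,0]},{"aperture": 0,"pos": [-0.05,-0.03,0]},{"aperture": 0,"pos": [-0.05,-0.03,0]},{"aperture": 0,"pos": [-0.05,-0.03,0]},{"aperture": 0,"pos": [-0.05,-0.03,0]}]' | python3 shift.py; echo '[{"aperture": 0,"pos": [-0.05,-0.03,0]},{"aperture": 0,"pos": [-0.05,-0.03,0]},{"aperture": 0,"pos": [-0.05,-0.03,0]},{"aperture": 0,"pos": [-0.015,-0.057,0]},{"aperture": 0,"pos": [-0.015,-0.057,0]}]' | python3 shift.py; echo '[{"aperture": 0,"pos": [-0.015,-0.057,0]},{"aperture": 0,"pos": [-0.015,-0.057,0]},{"aperture": 0,"pos": [-0.015,-0.057,0]},{"aperture": 0,"pos": [-0.015,-0.057,0]},{"aperture": 0,"pos": [-0.015,-0.057,0]}]' | python3 shift.py
cat >>h.py <<'E'
def go(x,y,z):
    s=manip.state();q=s["tool_rot"];M=R.from_quat([q[1],q[2],q[3],q[0]]);p=np.array(s["tool_pos"])
    print("t",s["time"],"p",p.round(4),"q",np.round(q,4),"tool delta",M.inv().apply(np.array([x,y,z])-p).round(4))
E
python3 -c "
from h import *
go(.5005,-.22,.05)"
```

```text
time: 0.72
tool_pos: [0.3718, 0.3862, 0.1924]
tool_rot: [-0.0, 0.139, 0.99, -0.0]
contact_force: [-0.3, 0.0, 0.6]
gripper_width: 0.001
grasp_force: 0.0
time: 1.35
tool_pos: [0.4878, 0.1403, 0.1922]
tool_rot: [-0.001, 0.139, 0.99, -0.0]
contact_force: [-0.1, -0.7, 0.2]
gripper_width: 0.001
grasp_force: 0.0
time: 1.98
tool_pos: [0.4811, -0.1542, 0.1926]
tool_rot: [-0.0, 0.139, 0.99, 0.0]
contact_force: [1.4, -0.5, 0.7]
gripper_width: 0.005
grasp_force: 0.0
t 1.975 p [ 0.4811 -0.1542  0.1926] q [-0.000e+00  1.390e-01  9.903e-01  1.000e-04] tool delta [-0.0368 -0.0579  0.1426]
```

```bash
echo '[{"aperture": 0,"pos": [-0.0184,-0.029,0.04]},{"aperture": 0,"pos": [-0.0184,-0.029,0.04]},{"aperture": 0,"pos": [0,0,0.03]},{"aperture": 0,"pos": [0,0,0.02]},{"aperture": 0}]' | python3 shift.py;echo '[{"aperture": 0,"pos": [0,0,0.01]},{"aperture": 0},{"aperture": 0}]' | python3 shift.py
python3 -c "
from h import *
go(.5005,-.22,.024)
cv2.imwrite('pics/a.png',cv2.resize(viewer.grab_frame('scene')[140:270,110:300],None,fx=4,fy=4)[:,:,::-1])"
```

```text
time: 2.6
tool_pos: [0.4997, -0.2172, 0.061]
tool_rot: [-0.002, 0.139, 0.99, 0.001]
contact_force: [0.3, 0.2, 1.3]
gripper_width: -0.001
grasp_force: 0.0
time: 2.98
tool_pos: [0.5016, -0.2185, 0.0538]
tool_rot: [0.001, 0.139, 0.99, -0.0]
contact_force: [-0.0, 0.4, 0.9]
gripper_width: 0.004
grasp_force: 0.0
t 2.975 p [ 0.5016 -0.2185  0.0538] q [ 7.000e-04  1.388e-01  9.903e-01 -3.000e-04] tool delta [ 0.0007 -0.0018  0.0298]
```

View pics/a.png

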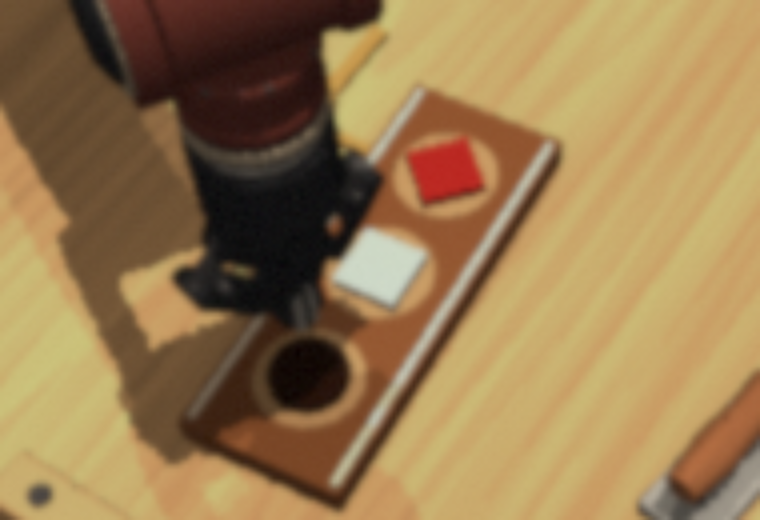

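Crop: the shut fingertips (about (300,325)) hang above the walnut disc (308,372), clear of the holly. I'll descend slowly.

```bash
echo '[{"aperture": 0,"pos": [0,0,0.008]},{"aperture": 0,"pos": [0,0,0.008]},{"aperture": 0,"pos": [0,0,0.002]},{"aperture": 0}]' | python3 shift.py; for i in 1; do echo '[{"aperture": 0,"pos": [0,0,0.001]},{"aperture": 0,"pos": [0,0,0.001]},{"aperture": 0}]' | python3 shift.py; echo '[{"aperture": 0,"pos": [0,0,0.001]},{"aperture": 0,"pos": [0,0,0.001]},{"aperture": 0}]' | python3 shift.py; echo '[{"aperture": 0,"pos": [0,0,0.001]},{"aperture": 0,"pos": [0,0,0.001]},{"aperture": 0}]' | python3 shift.py; done | grep -E "pos|contact"
```

```text
time: 3.52
tool_pos: [0.5008, -0.2182, 0.0344]
tool_rot: [-0.0, 0.139, 0.99, 0.0]
contact_force: [0.0, -0.6, -0.5]
gripper_width: 0.002
grasp_force: 0.0
tool_pos: [0.5011, -0.2184, 0.0329]
contact_force: [0.3, 0.9, 0.4]
tool_pos: [0.501, -0.2183, 0.0308]
contact_force: [0.6, 0.5, -0.7]
tool_pos: [0.501, -0.2183, 0.0287]
contact_force: [0.3, -1.1, -0.4]
```

```bash
for i in 1; do echo '[{"aperture": 0,"pos": [0,0,0.001]}]' | python3 shift.py;echo '[{"aperture": 0,"pos": [0,0,0.001]}]' | python3 shift.py;echo '[{"aperture": 0,"pos": [0,0,0.001]}]' | python3 shift.py; done | grep -E "pos|contact"
python3 -c "
from h import *
cv2.imwrite('pics/b.png',cv2.resize(viewer.grab_frame('scene')[140:270,110:300],None,fx=4,fy=4)[:,:,::-1])"
```

```text
tool_pos: [0.5011, -0.2184, 0.028]
contact_force: [-0.4, 0.0, -0.3]
tool_pos: [0.5011, -0.2184, 0.0269]
contact_force: [-0.2, 0.1, 0.0]
tool_pos: [0.5011, -0.2183, 0.0258]
contact_force: [-1.3, 0.3, 0.2]
```

View pics/b.png

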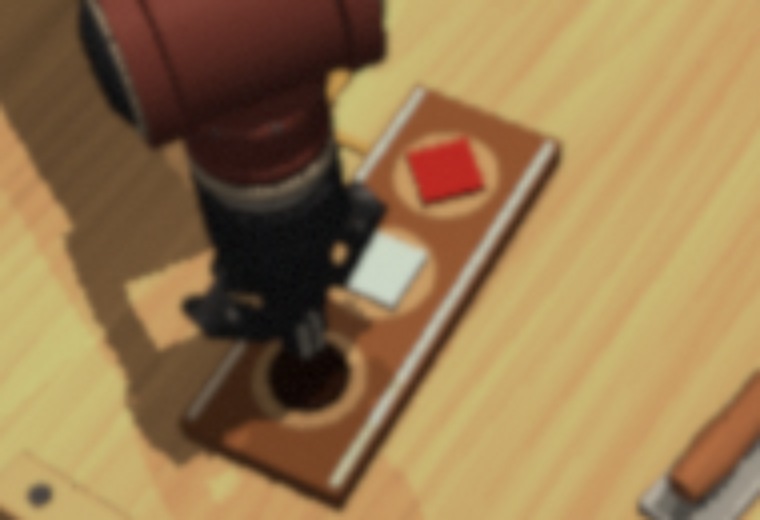

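Crop: the fingertips (310,352) overlap the upper part of the walnut disc (308,378). I can't tell by eye whether it's in contact, so I'll measure the disc's edge shift.

```bash
python3 - <<'E'
from h import *
def proj(n,X):
    p=viewer.camera_params(n);q=p["orientation"];M=R.from_quat([q[1],q[2],q[3],q[0]]).as_matrix();v=p["intrinsics"]@(M.T@(np.array(X)-p["xyz"]));return (v[:2]/v[2]).round(1)
print("tcp px",proj("scene",manip.state()["tool_pos"]),"walnut up/level",proj("scene",[.5005,-.22,.0315]),proj("scene",[.5005,-.22,.024]))
for f in("pics/scene0.png",None):
    S=cv2.imread(f)[:,:,::-1] if f else viewer.grab_frame("scene")
    for x in(180,183,186,190,193): print(x,S[236:250,x,:].sum(1).tolist())
E
```

```text
tcp px [187.8 233.1] walnut up/level [186.9 232.3] [187.3 233.9]
180 [82, 85, 82, 86, 126, 223, 329, 380, 384, 353, 291, 256, 246, 242]
183 [76, 81, 81, 87, 79, 78, 168, 302, 371, 377, 327, 272, 248, 244]
186 [81, 81, 83, 83, 83, 70, 121, 249, 344, 379, 341, 285, 250, 247]
190 [85, 83, 88, 82, 82, 94, 208, 334, 383, 367, 313, 267, 247, 246]
193 [78, 82, 82, 89, 160, 267, 353, 386, 374, 321, 269, 248, 244, 245]
180 [28, 28, 32, 36, 71, 116, 163, 199, 237, 281, 265, 239, 227, 228]
183 [28, 31, 16, 30, 28, 51, 164, 308, 371, 373, 320, 257, 234, 228]
186 [38, 20, 21, 29, 32, 65, 131, 259, 346, 372, 336, 274, 238, 227]
190 [43, 60, 58, 67, 63, 97, 221, 331, 374, 366, 303, 248, 233, 229]
193 [63, 61, 67, 69, 165, 287, 359, 382, 368, 308, 250, 234, 231, 234]
```

```bash
for i in 1; do echo '[{"aperture": 0,"pos": [0,0,0.001]},{"aperture": 0,"pos": [0,0,0.001]}]' | python3 shift.py;echo '[{"aperture": 0,"pos": [0,0,0.001]}]' | python3 shift.py;echo '[{"aperture": 0,"pos": [0,0,0.001]}]' | python3 shift.py; done | grep -E "pos|contact"
cat >>h.py <<'E'
def wal(S):
    # sub-pixel row of walnut front edge
    r=[]
    for x in(183,186,190):
        c=S[236:250,x,:].astype(float).sum(1);k=np.argmax(c>220);r.append(236+k-1+(220-c[k-1])/(c[k]-c[k-1]))
    return np.round(r,2)
E
python3 -c "
from h import *
print(wal(cv2.imread('pics/scene0.png')),wal(viewer.grab_frame('scene')))
cv2.imwrite('pics/c.png',np.vstack([cv2.resize(viewer.grab_frame('scene')[200:260,150:240],None,fx=6,fy=6)[:,:,::-1],cv2.resize(viewer.grab_frame('top')[190:230,290:380],None,fx=6,fy=6)[:,:,::-1]]))"
```

```text
tool_pos: [0.5011, -0.2184, 0.0239]
contact_force: [-0.2, 0.5, 1.0]
tool_pos: [0.5011, -0.2183, 0.0228]
contact_force: [0.4, 0.6, 0.2]
tool_pos: [0.5011, -0.2183, 0.0218]
contact_force: [-0.9, 0.4, 0.6]
[242.39 242.77 242.1 ] [242.56 242.67 242.02]
```

View pics/c.png

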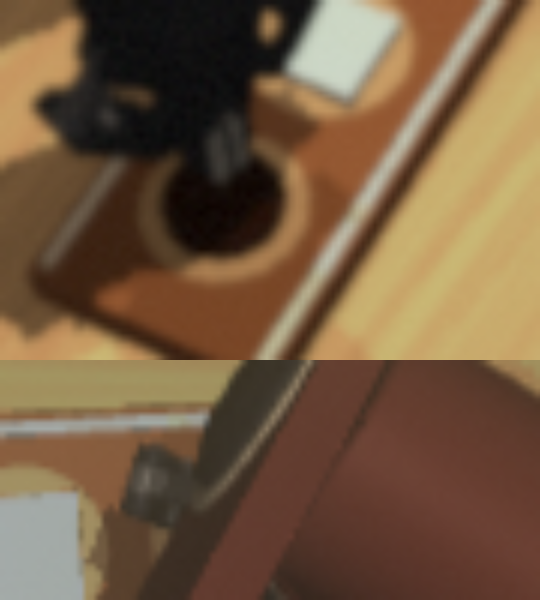

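Crop: the fingertips end at about (187,231) in the scene view, still short of the disc's top, which hasn't moved. The real tips sit higher than the reported TCP, so I'll take the height from first contact.

```bash
for i in 1; do echo '[{"aperture": 0,"pos": [0,0,0.001]}]' | python3 shift.py;echo '[{"aperture": 0,"pos": [0,0,0.001]}]' | python3 shift.py;echo '[{"aperture": 0,"pos": [0,0,0.001]}]' | python3 shift.py; done | grep -E "pos|contact"
python3 -c "
from h import *
for i in range(3): print(wal(viewer.grab_frame('scene')),manip.state()['contact_force'].round(2))"; for i in 1; do echo '[{"aperture": 0,"pos": [0,0,0.001]}]' | python3 shift.py;echo '[{"aperture": 0,"pos": [0,0,0.001]}]' | python3 shift.py; done | grep -E "pos|contact"
python3 -c "
from h import *
for i in range(3): print(wal(viewer.grab_frame('scene')),manip.state()['contact_force'].round(2))"
```

```text
tool_pos: [0.5012, -0.2184, 0.021]
contact_force: [-1.0, 0.5, 0.4]
tool_pos: [0.5011, -0.2184, 0.0199]
contact_force: [0.2, -0.5, -0.3]
tool_pos: [0.5011, -0.2183, 0.0189]
contact_force: [-0.3, -0.3, -0.2]
[242.57 242.67 241.99] [ 0.64 -0.38 -0.5 ]
[242.54 242.69 241.98] [ 0.29 -0.29  0.1 ]
[242.56 242.68 242.01] [-0.91 -0.75 -0.65]
tool_pos: [0.5011, -0.2184, 0.018]
contact_force: [-0.4, 0.7, 0.7]
tool_pos: [0.5011, -0.2184, 0.0169]
contact_force: [-0.6, 0.3, 0.9]
[242.91 242.71 242.  ] [-0.16 -0.53  0.54]
[242.91 242.68 241.98] [ 0.26 -0.26  0.19]
[242.89 242.7  242.03] [0.29 0.88 0.58]
```

```bash
for i in 1; do echo '[{"aperture": 0,"pos": [0,0,0.001]}]' | python3 shift.py;echo '[{"aperture": 0,"pos": [0,0,0.001]}]' | python3 shift.py;echo '[{"aperture": 0,"pos": [0,0,0.001]}]' | python3 shift.py; done | grep -E "pos|contact"
python3 -c "
from h import *
S=viewer.grab_frame('scene');print(wal(S))
cv2.imwrite('pics/d.png',cv2.resize(S[200:260,150:240],None,fx=8,fy=8)[:,:,::-1])"
```

```text
tool_pos: [0.5012, -0.2184, 0.016]
contact_force: [0.2, -0.6, 0.4]
tool_pos: [0.5011, -0.2183, 0.0149]
contact_force: [0.5, -0.8, 0.2]
tool_pos: [0.501, -0.2183, 0.0138]
contact_force: [-0.5, -0.7, -1.3]
[242.92 242.69 242.  ]
```

View pics/d.png

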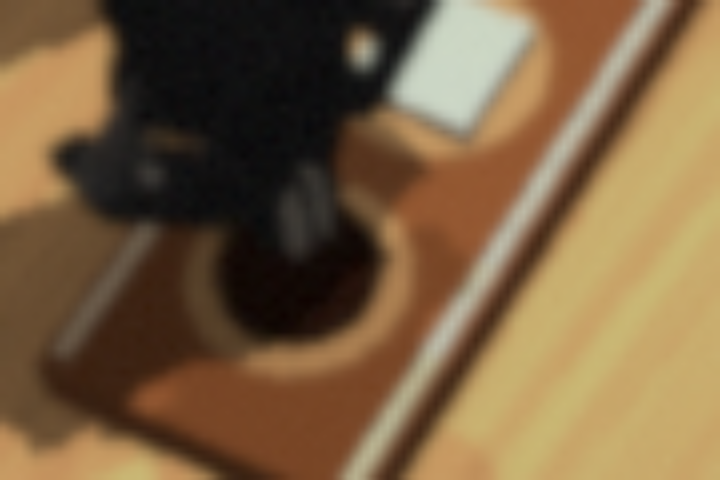

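Crop: the tips are now at about (187,232), almost at the disc's level, and the disc is still unmoved. Contact should come soon.

```bash
for i in 1; do echo '[{"aperture": 0,"pos": [0,0,0.001]}]' | python3 shift.py;echo '[{"aperture": 0,"pos": [0,0,0.001]}]' | python3 shift.py;echo '[{"aperture": 0,"pos": [0,0,0.001]}]' | python3 shift.py; done | grep -E "pos|contact"
python3 -c "
from h import *
S=viewer.grab_frame('scene');print(wal(S))"
```

```text
tool_pos: [0.5011, -0.2184, 0.0129]
contact_force: [-1.0, -1.2, 0.5]
tool_pos: [0.5011, -0.2183, 0.0119]
contact_force: [-0.3, -0.0, 0.1]
tool_pos: [0.501, -0.2183, 0.0108]
contact_force: [0.4, 0.4, -0.4]
[243.05 242.73 241.99]
```

```bash
for i in 1; do echo '[{"aperture": 0,"pos": [0,0,0.001]}]' | python3 shift.py;echo '[{"aperture": 0,"pos": [0,0,0.001]}]' | python3 shift.py;echo '[{"aperture": 0,"pos": [0,0,0.001]}]' | python3 shift.py; done | grep -E "pos|contact"
python3 -c "
from h import *
S=viewer.grab_frame('scene');print(wal(S))"
```

```text
tool_pos: [0.5011, -0.2184, 0.0099]
contact_force: [0.6, 0.2, -0.1]
tool_pos: [0.5011, -0.2183, 0.0089]
contact_force: [-0.4, 0.3, 0.8]
tool_pos: [0.5011, -0.2183, 0.0078]
contact_force: [-0.8, 1.0, 0.6]
[243.12 242.72 242.01]
```

```bash
python3 -c "
from h import *
S=viewer.grab_frame('scene')
for x in (184,185,186,187,188,189,190,191): print(x,S[222:243,x].sum(1).tolist())
"; for i in 1; do echo '[{"aperture": 0,"pos": [0,0,0.001]}]' | python3 shift.py;echo '[{"aperture": 0,"pos": [0,0,0.001]}]' | python3 shift.py; done | grep -E "pos|contact"
python3 -c "
from h import *
S=viewer.grab_frame('scene');print(wal(S))
for x in (184,185,186,187,188,189,190,191): print(x,S[222:243,x].sum(1).tolist())"
```

```text
184 [47, 41, 49, 58, 73, 75, 66, 64, 55, 42, 38, 34, 41, 29, 37, 30, 31, 34, 25, 34, 94]
185 [39, 47, 58, 95, 123, 133, 123, 112, 96, 88, 67, 44, 34, 25, 30, 37, 37, 32, 31, 34, 110]
186 [52, 51, 87, 133, 160, 169, 167, 162, 154, 150, 125, 83, 36, 20, 25, 23, 29, 34, 38, 48, 124]
187 [81, 83, 93, 127, 157, 166, 165, 169, 167, 172, 151, 105, 53, 32, 30, 28, 27, 37, 37, 51, 133]
188 [106, 116, 117, 113, 123, 128, 131, 131, 138, 149, 131, 87, 43, 33, 20, 37, 31, 33, 38, 48, 159]
189 [112, 143, 146, 145, 147, 136, 125, 118, 104, 100, 84, 54, 38, 27, 24, 34, 47, 47, 50, 76, 178]
190 [95, 122, 138, 157, 162, 154, 148, 142, 110, 66, 52, 28, 28, 35, 29, 36, 55, 62, 68, 104, 217]
191 [92, 98, 104, 113, 119, 114, 122, 116, 90, 55, 30, 40, 31, 43, 46, 48, 66, 65, 79, 154, 285]
tool_pos: [0.5011, -0.2184, 0.007]
contact_force: [0.2, 0.2, 0.4]
tool_pos: [0.5011, -0.2184, 0.0059]
contact_force: [-0.5, -0.3, -0.4]
[243.1  242.72 242.01]
184 [44, 53, 49, 41, 60, 65, 62, 64, 57, 44, 39, 41, 37, 39, 35, 31, 28, 26, 29, 38, 103]
185 [40, 46, 45, 71, 100, 116, 116, 112, 89, 91, 86, 67, 44, 28, 32, 23, 35, 30, 30, 33, 110]
186 [50, 55, 60, 100, 139, 164, 163, 162, 158, 152, 146, 109, 57, 36, 35, 29, 13, 32, 38, 45, 121]
187 [59, 84, 79, 109, 146, 162, 169, 174, 173, 174, 166, 121, 68, 39, 15, 27, 30, 38, 40, 58, 131]
188 [85, 116, 123, 112, 122, 126, 129, 136, 150, 164, 152, 109, 62, 34, 36, 31, 38, 34, 41, 54, 152]
189 [84, 138, 154, 151, 150, 133, 123, 121, 123, 110, 101, 69, 42, 24, 30, 32, 51, 49, 56, 70, 179]
190 [79, 118, 143, 156, 164, 155, 149, 149, 133, 101, 64, 38, 42, 37, 32, 42, 53, 68, 69, 103, 219]
191 [81, 100, 115, 114, 118, 130, 130, 127, 122, 82, 53, 44, 35, 43, 40, 49, 55, 70, 74, 159, 282]
```

```bash
for i in 1; do echo '[{"aperture": 0,"pos": [0,0,0.001]}]' | python3 shift.py;echo '[{"aperture": 0,"pos": [0,0,0.001]}]' | python3 shift.py;echo '[{"aperture": 0,"pos": [0,0,0.001]}]' | python3 shift.py; done | grep -E "pos|contact"
python3 -c "
from h import *
S=viewer.grab_frame('scene');T=viewer.grab_frame('top')
a=cv2.resize(S[190:250,140:240],None,fx=8,fy=8);b=cv2.resize(T[190:240,230:380],None,fx=5,fy=5)[:120*2]
print(manip.state()['joint_pos'].round(3))
cv2.imwrite('pics/e.png',cv2.resize(S[120:270,100:300],None,fx=4,fy=4,interpolation=2)[:,:,::-1])"
```

```text
tool_pos: [0.5011, -0.2184, 0.0049]
contact_force: [-0.4, 0.4, -0.2]
tool_pos: [0.501, -0.2183, 0.0038]
contact_force: [-0.7, 0.4, -0.6]
tool_pos: [0.5011, -0.2183, 0.0028]
contact_force: [-0.7, 0.3, -0.7]
[-0.547  0.066  1.938 -0.     1.138 -1.839]
```

View pics/e.png

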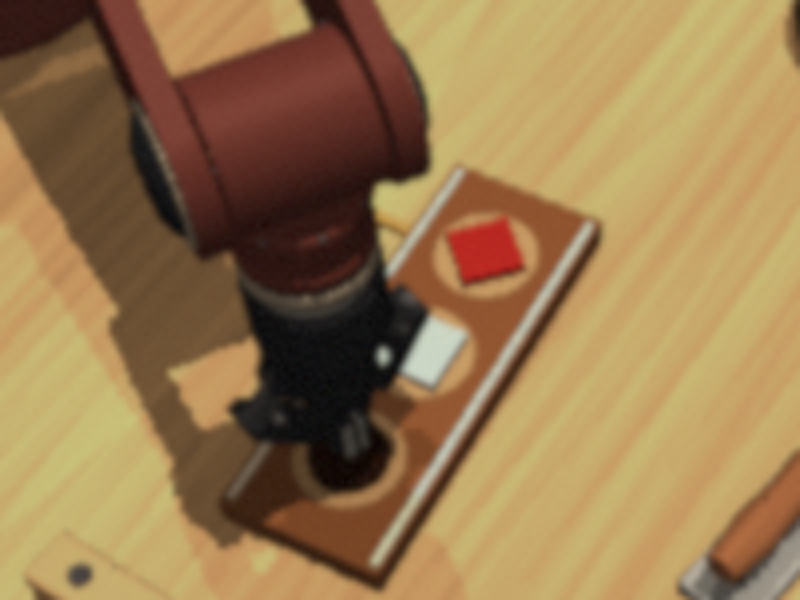

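Crop: the fingertips at scene pixel (187.5,234.5) are over the walnut disc and about 1 px short of where they should meet it. Holly and padauk are untouched. I'll continue in 1 mm steps.

```bash
for i in 1; do echo '[{"aperture": 0,"pos": [0,0,0.001]}]' | python3 shift.py;echo '[{"aperture": 0,"pos": [0,0,0.001]}]' | python3 shift.py;echo '[{"aperture": 0,"pos": [0,0,0.001]}]' | python3 shift.py; done | grep -E "pos|contact"
cat >>h.py <<'E'
def tip(S):
    r=[]
    for x in(186,187,188):
        c=S[228:243,x].astype(float).sum(1);k=np.argmax(c<85);r.append(228+k-1+(c[k-1]-85)/(c[k-1]-c[k]))
    return np.round(r,2)
E
python3 -c "
from h import *
S=viewer.grab_frame('scene');print(tip(S),wal(S),manip.state()['joint_efforts'].round(2))"
```

```text
tool_pos: [0.5011, -0.2184, 0.0019]
contact_force: [0.1, -0.4, 0.5]
tool_pos: [0.5011, -0.2184, 0.0009]
contact_force: [0.9, -0.0, 0.0]
tool_pos: [0.5011, -0.2183, -0.0002]
contact_force: [-0.4, -0.3, 0.0]
[234.65 235.26 234.98] [243.13 242.73 241.99] [ 2.000e-02 -3.508e+01 -3.200e+01  0.000e+00 -1.000e-02 -0.000e+00]
```

```bash
for i in 1; do echo '[{"aperture": 0,"pos": [0,0,0.001]}]' | python3 shift.py;echo '[{"aperture": 0,"pos": [0,0,0.001]}]' | python3 shift.py;echo '[{"aperture": 0,"pos": [0,0,0.001]}]' | python3 shift.py; done | grep -E "pos|contact"
python3 -c "
from h import *
S=viewer.grab_frame('scene');print(tip(S),wal(S),manip.state()['contact_force'].round(2))"
```

```text
tool_pos: [0.5011, -0.2184, -0.0011]
contact_force: [-0.3, 0.6, 0.3]
tool_pos: [0.5011, -0.2184, -0.0021]
contact_force: [-0.1, 0.4, -0.1]
tool_pos: [0.501, -0.2183, -0.0032]
contact_force: [-0.3, -0.9, 0.6]
[234.96 235.72 235.53] [243.11 242.89 242.02] [ 1.4  -0.36 -0.33]
```

```bash
for i in 1; do echo '[{"aperture": 0,"pos": [0,0,0.001]}]' | python3 shift.py;echo '[{"aperture": 0,"pos": [0,0,0.001]}]' | python3 shift.py;echo '[{"aperture": 0,"pos": [0,0,0.001]}]' | python3 shift.py; done | grep -E "pos|contact"
python3 -c "
from h import *
S=viewer.grab_frame('scene');print(tip(S),wal(S),manip.state()['contact_force'].round(2))
S0=cv2.imread('pics/scene0.png')[:,:,::-1]
print(S0[218:245,195].sum(1).tolist());print(S[218:245,195].sum(1).tolist())"
```

```text
tool_pos: [0.5011, -0.2184, -0.0041]
contact_force: [0.4, -0.4, 1.1]
tool_pos: [0.5011, -0.2183, -0.0051]
contact_force: [0.2, 0.4, 0.6]
tool_pos: [0.5011, -0.2183, -0.0061]
contact_force: [0.2, 0.2, -1.3]
[235.45 236.23 236.08] [243.15 242.9  242.02] [ 0.38 -0.2   0.31]
[245, 242, 245, 242, 255, 295, 349, 370, 344, 268, 175, 115, 94, 91, 91, 86, 80, 86, 93, 109, 182, 260, 334, 375, 377, 350, 304]
[62, 93, 139, 156, 172, 204, 240, 257, 235, 182, 103, 54, 42, 34, 40, 31, 58, 64, 78, 108, 173, 249, 327, 366, 372, 337, 292]
```

```bash
for i in 1; do echo '[{"aperture": 0,"pos": [0,0,0.001]}]' | python3 shift.py;echo '[{"aperture": 0,"pos": [0,0,0.001]}]' | python3 shift.py;echo '[{"aperture": 0,"pos": [0,0,0.001]}]' | python3 shift.py; done | grep -E "pos|contact|time"
python3 -c "
from h import *
S=viewer.grab_frame('scene');print(tip(S),wal(S),manip.state()['contact_force'].round(2))"
```

```text
time: 10.2
tool_pos: [0.5011, -0.2183, -0.0069]
contact_force: [-1.2, 1.0, 3.1]
time: 10.32
tool_pos: [0.5011, -0.2183, -0.0078]
contact_force: [-0.8, 1.4, 2.4]
time: 10.45
tool_pos: [0.5011, -0.2184, -0.0089]
contact_force: [-1.3, -0.1, 2.5]
[227.62 236.79 236.69] [243.63 242.87 242.01] [-2.3   1.03  2.73]
```

```bash
for i in 1; do echo '[{"aperture": 0,"pos": [0,0,0.001]}]' | python3 shift.py;echo '[{"aperture": 0,"pos": [0,0,0.001]}]' | python3 shift.py; done | grep -E "pos|contact|time"
python3 -c "
from h import *
S=viewer.grab_frame('scene');S0=cv2.imread('pics/scene0.png')[:,:,::-1]
print(tip(S),wal(S),manip.state()['contact_force'].round(2))
# edges: holly front corner & padauk
for nm,x,a,b in(('holly front',206,210,222),('holly fr2',212,205,220),('pad',222,183,196),('wal right col195',195,222,232),('wal197',197,222,240)):
  print(nm,S0[a:b,x].sum(1).tolist(),S[a:b,x].sum(1).tolist())"
```

```text
time: 10.62
tool_pos: [0.5011, -0.2184, -0.01]
contact_force: [-0.6, 1.4, 3.1]
time: 10.75
tool_pos: [0.5011, -0.2184, -0.0111]
contact_force: [-0.6, -0.2, 1.7]
[227.08 227.73 237.53] [243.64 243.16 242.  ] [-1.26  0.98  2.39]
holly front [531, 534, 534, 534, 509, 420, 321, 323, 349, 310, 257, 244] [614, 613, 614, 609, 586, 486, 376, 375, 398, 358, 300, 278]
holly fr2 [530, 530, 520, 496, 444, 389, 359, 361, 374, 390, 389, 373, 322, 269, 243] [610, 607, 598, 570, 510, 450, 417, 413, 433, 452, 452, 433, 373, 312, 287]
pad [220, 221, 222, 223, 213, 175, 198, 305, 374, 389, 374, 306, 250] [255, 259, 254, 262, 251, 208, 231, 353, 428, 449, 426, 353, 291]
wal right col195 [255, 295, 349, 370, 344, 268, 175, 115, 94, 91] [170, 198, 244, 260, 260, 232, 166, 84, 53, 41]
wal197 [243, 247, 274, 326, 370, 379, 358, 330, 287, 243, 224, 215, 227, 261, 306, 338, 369, 389] [160, 173, 192, 233, 257, 242, 205, 183, 160, 130, 113, 128, 176, 244, 298, 329, 359, 375]
```

```bash
echo '[{"aperture": 0,"pos": [0,0,0.001]},{"aperture": 0,"pos": [0,0,0.001]},{"aperture": 0,"pos": [0,0,0.001]},{"aperture": 0}]' | python3 shift.py; echo '[{"aperture": 0},{"aperture": 0,"pos": [0,0,-0.005]},{"aperture": 0,"pos": [0,0,-0.02]},{"aperture": 0,"pos": [0,0,-0.03]},{"aperture": 0}]' | python3 shift.py
python3 -c "
from h import *
go(.487,-.0505,.0)"
```

```text
time: 11.3
tool_pos: [0.5011, -0.2183, -0.0143]
tool_rot: [0.0, 0.139, 0.99, -0.0]
contact_force: [-0.6, -0.3, 0.1]
gripper_width: -0.001
grasp_force: 0.7
time: 11.92
tool_pos: [0.5038, -0.22, 0.0453]
tool_rot: [0.004, 0.139, 0.99, -0.002]
contact_force: [-0.5, 0.2, -0.2]
gripper_width: -0.001
grasp_force: 0.0
t 11.925 p [ 0.5038 -0.22    0.0453] q [ 0.0036  0.1389  0.9903 -0.0016] tool delta [0.0632 0.1584 0.0445]
```

```bash
echo '[{"aperture": 0,"pos": [0.015,0.0394,0]},{"aperture": 0,"pos": [0.015,0.0394,0]},{"aperture": 0,"pos": [0.015,0.0394,0]},{"aperture": 0,"pos": [0.015,0.0394,0]},{"aperture": 0}]' | python3 shift.py; echo '[{"aperture": 0,"pos": [0,0,0.02]},{"aperture": 0,"pos": [0,0,0.02]},{"aperture": 0,"pos": [0,0,0.006]},{"aperture": 0},{"aperture": 0}]' | python3 shift.py
python3 -c "
from h import *
go(.487,-.0505,-.014)
S=viewer.grab_frame('scene');cv2.imwrite('pics/f_full.png',S[:,:,::-1])
cv2.imwrite('pics/f.png',cv2.resize(S[140:250,150:270],None,fx=5,fy=5,interpolation=2)[:,:,::-1])"
```

```text
time: 12.55
tool_pos: [0.4858, -0.0481, 0.0403]
tool_rot: [-0.001, 0.137, 0.991, 0.0]
contact_force: [-0.5, -1.1, -0.4]
gripper_width: 0.003
grasp_force: 0.0
time: 13.18
tool_pos: [0.4875, -0.0508, -0.0042]
tool_rot: [0.001, 0.139, 0.99, -0.0]
contact_force: [-0.6, -0.6, 0.7]
gripper_width: 0.0
grasp_force: 0.0
t 13.175 p [ 0.4875 -0.0508 -0.0042] q [ 7.000e-04  1.391e-01  9.903e-01 -1.000e-04] tool delta [0.0006 0.0001 0.0098]
```

View pics/f.png

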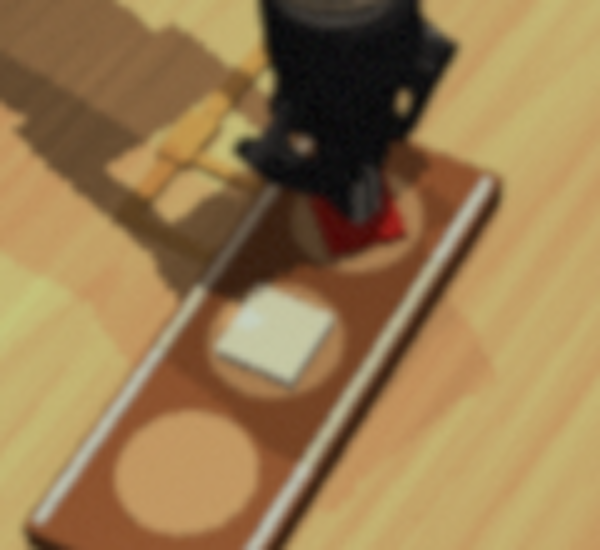

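Crop: the fingertips are above the red padauk at about (221,182). Holly still stands proud. In the walnut recess I see only cork, so the disc now lies at or below the cork's surface. I'll work out the cork's height from the first picture before carrying on.

```bash
python3 - <<'E'
from h import *
T=cv2.imread("pics/top0.png")[:,:,::-1];S=cv2.imread("pics/scene0.png")[:,:,::-1];F=cv2.imread("pics/f_full.png")[:,:,::-1]
def fit(im,box,f):
    x0,y0,x1,y1=box;c=cv2.resize(im[y0:y1,x0:x1],None,fx=4,fy=4,interpolation=cv2.INTER_CUBIC).astype(int);m=f(c[...,0],c[...,1],c[...,2]).astype(np.uint8)
    cs,_=cv2.findContours(m,0,1);k=max(cs,key=cv2.contourArea);e=cv2.fitEllipse(cv2.convexHull(k));return (np.array(e[0])+.5)/4-.5+[x0,y0],np.array(e[1])/4
cork=lambda r,g,b:(g>100); dark=lambda r,g,b:(r+g+b<220)
for n,im in(("scene0",S),("now",F)):
    c,s=fit(im,(168,214,207,252),cork);print(n,"cork",c.round(2),s.round(2))
    for z in(.019,.024,.028): print("   z",z,plane("scene",c,z).round(4))
c,s=fit(S,(172,220,203,248),dark);print("walnut scene",c.round(2),s.round(2))
c,s=fit(T,(314,204,345,235),lambda r,g,b:(g>85));print("cork top",c.round(2),s.round(2))
c,s=fit(T,(316,206,343,234),dark);print("walnut top",c.round(2),s.round(2))
print("now",F[226:242:2,183].tolist(),F[233,174:200:3].tolist(),"cork ref",S[246,186].tolist())
E
```

```text
scene0 cork [186.92 234.16] [24.83 29.21]
   z 0.019 [ 0.498  -0.2189  0.019 ]
   z 0.024 [ 0.5002 -0.221   0.024 ]
   z 0.028 [ 0.5019 -0.2227  0.028 ]
now cork [186.93 234.2 ] [25.84 30.07]
   z 0.019 [ 0.4981 -0.219   0.019 ]
   z 0.024 [ 0.5003 -0.2211  0.024 ]
   z 0.028 [ 0.502  -0.2227  0.028 ]
walnut scene [186.73 233.44] [18.49 20.63]
cork top [328.68 219.51] [29.47 29.98]
walnut top [329.01 219.6 ] [20.61 21.02]
now [[194, 152, 98], [194, 151, 98], [194, 152, 99], [193, 151, 98], [194, 152, 97], [193, 152, 98], [193, 151, 98], [194, 152, 99]] [[190, 146, 95], [193, 151, 98], [192, 150, 96], [194, 152, 98], [193, 152, 98], [193, 151, 97], [194, 152, 99], [194, 153, 100], [193, 151, 99]] cork ref [154, 115, 72]
```

The cork lies level with the board's face (0.024), and the disc was pushed about 7.8 mm from contact, so it is level. Now the padauk, using the same reference height.

```bash
for i in 1; do echo '[{"aperture": 0,"pos": [0,0,0.001]}]' | python3 shift.py;echo '[{"aperture": 0,"pos": [0,0,0.001]}]' | python3 shift.py;echo '[{"aperture": 0,"pos": [0,0,0.001]}]' | python3 shift.py;echo '[{"aperture": 0,"pos": [0,0,0.001]}]' | python3 shift.py;echo '[{"aperture": 0,"pos": [0,0,0.001]}]' | python3 shift.py; done | grep -E "pos|contact|time"
python3 -c "
from h import *
go(.487,-.0505,-.0137)"
```

```text
time: 13.35
tool_pos: [0.4874, -0.0505, -0.0053]
contact_force: [0.2, -0.4, 0.5]
time: 13.48
tool_pos: [0.487, -0.0504, -0.0068]
contact_force: [-0.3, 0.2, 0.8]
time: 13.6
tool_pos: [0.487, -0.0504, -0.0077]
contact_force: [-0.2, 0.1, 2.7]
time: 13.72
tool_pos: [0.487, -0.0504, -0.0088]
contact_force: [-0.9, -0.2, 3.7]
time: 13.85
tool_pos: [0.487, -0.0503, -0.0099]
contact_force: [-0.9, 0.6, 3.1]
t 13.85 p [ 0.487  -0.0503 -0.0099] q [ 2.000e-04  1.389e-01  9.903e-01 -0.000e+00] tool delta [-0.0001 -0.0001  0.0038]
```

```bash
echo '[{"aperture": 0,"pos": [0,0,0.001]},{"aperture": 0,"pos": [0,0,0.001]},{"aperture": 0,"pos": [0,0,0.001]},{"aperture": 0,"pos": [0,0,0.001]},{"aperture": 0}]' | python3 shift.py; python3 -c "
from h import *
go(.487,-.0505,-.0142)
S=viewer.grab_frame('scene')[170:198,205:240].astype(int);print('red px',((S[...,0]>90)&(S[...,1]<60)&(S[...,2]<60)).sum())
"
```

```text
time: 14.48
tool_pos: [0.4869, -0.0503, -0.0142]
tool_rot: [0.0, 0.139, 0.99, 0.0]
contact_force: [1.2, -0.5, 2.2]
gripper_width: -0.0
grasp_force: 0.7
t 14.475 p [ 0.4869 -0.0503 -0.0142] q [2.000e-04 1.390e-01 9.903e-01 0.000e+00] tool delta [-0.0001 -0.0001  0.    ]
red px 11
```

```bash
echo '[{"aperture": 0,"pos": [0,0,-0.005]},{"aperture": 0,"pos": [0,0,-0.015]},{"aperture": 0,"pos": [0,0,-0.02]},{"aperture": 0,"pos": [-0.015,-0.04,0]},{"aperture": 0,"pos": [-0.015,-0.04,0]}]' | python3 shift.py; echo '[{"aperture": 0},{"aperture": 0,"pos": [0,0,0.015]},{"aperture": 0,"pos": [0,0,0.013]},{"aperture": 0},{"aperture": 0}]' | python3 shift.py; python3 -c "
from h import *
go(.494,-.135,-.0142)
S=viewer.grab_frame('scene');cv2.imwrite('pics/g_full.png',S[:,:,::-1]);print(S[182,212:232:3].tolist())
C=S[170:198,205:240].astype(int);print('red px',((C[...,0]>C[...,1]*2)&(C[...,0]>130)).sum())
"
```

```text
time: 15.15
tool_pos: [0.4943, -0.1364, 0.0275]
tool_rot: [0.001, 0.138, 0.99, -0.0]
contact_force: [0.0, 0.2, 0.8]
gripper_width: -0.001
grasp_force: 0.0
time: 15.78
tool_pos: [0.4934, -0.1349, -0.0024]
tool_rot: [-0.0, 0.139, 0.99, 0.0]
contact_force: [0.4, -0.6, 0.7]
gripper_width: 0.002
grasp_force: 0.0
t 15.775 p [ 0.4934 -0.1349 -0.0024] q [-3.000e-04  1.385e-01  9.904e-01  1.000e-04] tool delta [-0.0006  0.      0.0118]
[[77, 60, 38], [69, 55, 37], [22, 21, 17], [175, 136, 88], [198, 154, 100], [197, 152, 98], [196, 151, 97]]
red px 0
```

```bash
for i in 1; do echo '[{"aperture": 0,"pos": [0,0,0.001]},{"aperture": 0,"pos": [0,0,0.001]},{"aperture": 0,"pos": [0,0,0.001]}]' | python3 shift.py;echo '[{"aperture": 0,"pos": [0,0,0.001]}]' | python3 shift.py;echo '[{"aperture": 0,"pos": [0,0,0.001]}]' | python3 shift.py;echo '[{"aperture": 0,"pos": [0,0,0.001]}]' | python3 shift.py;echo '[{"aperture": 0,"pos": [0,0,0.001]}]' | python3 shift.py; done | grep -E "pos|contact"
python3 -c "
from h import *
go(.494,-.135,-.0137)"
```

```text
tool_pos: [0.4937, -0.1356, -0.005]
contact_force: [-0.0, 0.4, 0.3]
tool_pos: [0.4936, -0.1355, -0.0061]
contact_force: [0.1, 0.3, -0.9]
tool_pos: [0.4936, -0.1356, -0.0069]
contact_force: [-1.0, 0.7, 3.0]
tool_pos: [0.4936, -0.1355, -0.0079]
contact_force: [-1.0, 0.2, 3.7]
tool_pos: [0.4936, -0.1355, -0.009]
contact_force: [-1.6, -0.5, 2.5]
t 16.7 p [ 0.4936 -0.1355 -0.009 ] q [-0.      0.1389  0.9903 -0.    ] tool delta [-0.0002  0.0006  0.0047]
```

```bash
echo '[{"aperture": 0,"pos": [0,0,0.001]},{"aperture": 0,"pos": [0,0,0.001]},{"aperture": 0,"pos": [0,0,0.001]},{"aperture": 0,"pos": [0,0,0.0015]},{"aperture": 0}]' | python3 shift.py; echo '[{"aperture": 0},{"aperture": 0,"pos": [0,0,-0.005]},{"aperture": 0,"pos": [0,0,-0.02]},{"aperture": 0,"pos": [0,0,-0.04]},{"aperture": 0,"pos": [0.01,0.03,0]}]' | python3 shift.py;echo '[{"aperture": 0,"pos": [0.021,0.057,0]},{"aperture": 0,"pos": [0.021,0.057,0]},{"aperture": 0,"pos": [0.021,0.057,0]},{"aperture": 0,"pos": [0.021,0.057,0]},{"aperture": 0,"pos": [0.021,0.057,0]}]' | python3 shift.py;  echo '[{"aperture": 0,"pos": [0.021,0.057,0]},{"aperture": 0,"pos": [0.021,0.057,0]},{"aperture": 0,"pos": [0.01,0.028,0]},{"aperture": 0},{"aperture": 0}]' | python3 shift.py; python3 -c "
from h import *
go(.458,.350,-.02)
S=viewer.grab_frame('scene');cv2.imwrite('pics/h_full.png',S[:,:,::-1])
C=S[195:222,190:222].astype(int);print('white',(C[...,2]>140).sum())
C=S[170:198,205:240].astype(int);print('red px',((C[...,0]>C[...,1]*2)&(C[...,0]>130)).sum())
"
```

```text
time: 17.32
tool_pos: [0.4936, -0.1355, -0.0138]
tool_rot: [0.0, 0.139, 0.99, -0.0]
contact_force: [-0.8, -0.8, 0.5]
gripper_width: 0.003
grasp_force: 0.5
time: 17.95
tool_pos: [0.4956, -0.1058, 0.056]
tool_rot: [0.004, 0.14, 0.99, -0.001]
contact_force: [-0.0, -0.4, 0.2]
gripper_width: -0.001
grasp_force: 0.0
time: 18.58
tool_pos: [0.4695, 0.2011, 0.0519]
tool_rot: [0.001, 0.139, 0.99, 0.0]
contact_force: [0.7, 0.2, 0.8]
gripper_width: 0.004
grasp_force: 0.0
time: 19.2
tool_pos: [0.4587, 0.3492, 0.0512]
tool_rot: [-0.0, 0.139, 0.99, -0.0]
contact_force: [0.7, -0.4, 0.5]
gripper_width: 0.001
grasp_force: 0.0
t 19.2 p [0.4587 0.3492 0.0512] q [-1.000e-04  1.390e-01  9.903e-01 -3.000e-04] tool delta [0.0009 0.0007 0.0712]
white 238
red px 0
```

```bash
python3 -c "
from h import *
A=cv2.imread('pics/scene0.png');B=cv2.imread('pics/h_full.png')
c=np.hstack([X[165:255,165:245] for X in(A,B)]);cv2.imwrite('pics/i.png',cv2.resize(c,None,fx=5,fy=5,interpolation=2))
for X in(A,B):
  print([X[205:222,x].astype(int).sum(1).tolist() for x in(206,)], blob(X[:,:,::-1],(190,195,220,220),lambda r,g,b:b>140))"
```

```text
[[533, 531, 533, 529, 531, 531, 534, 534, 534, 509, 420, 321, 323, 349, 310, 257, 244]] (array([204.51271186, 206.00423729]), array([  4,   3,  22,  18, 236], dtype=int32))
[[542, 542, 542, 539, 542, 543, 540, 543, 542, 543, 532, 498, 446, 390, 323, 265, 250]] (array([204.59913793, 207.59482759]), array([  4,   4,  22,  18, 232], dtype=int32))
```

View pics/i.png

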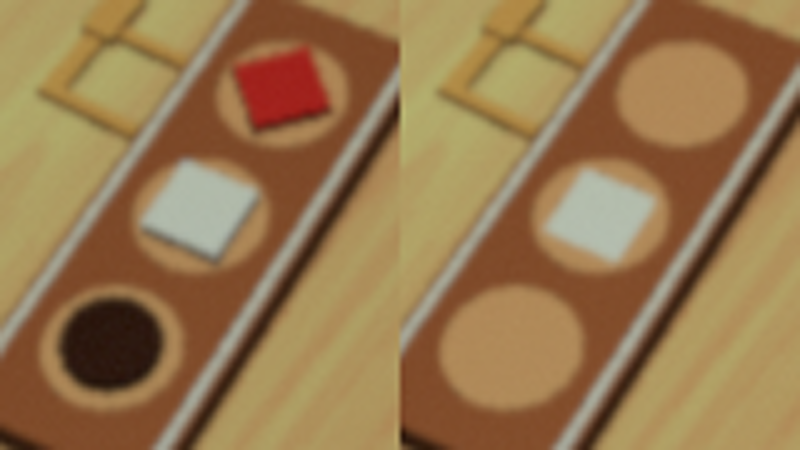

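Side by side (left: start, right: now): the holly is flush with the cork with no side face showing. Its image moved down 1.59 px, about 7.4 mm, so it is level. The walnut and padauk were pushed 0.5 mm deeper and are just hidden. Now the button.

```bash
echo '[{"aperture": 0,"pos": [0,0,0.03]},{"aperture": 0,"pos": [0,0,0.03]},{"aperture": 0,"pos": [0,0,0.011]},{"aperture": 0,"pos": [-0.01,0,0]},{"aperture": 0,"pos": [-0.01,0,0]}]' | python3 shift.py; echo '[{"aperture": 0,"pos": [-0.008,0,0]},{"aperture": 0,"pos": [-0.006,0,0]},{"aperture": 0,"pos": [-0.003,0,0]},{"aperture": 0}]' | python3 shift.py; for i in 1; do echo '[{"aperture": 0,"pos": [-0.002,0,0]}]' | python3 shift.py;echo '[{"aperture": 0,"pos": [-0.002,0,0]}]' | python3 shift.py;echo '[{"aperture": 0,"pos": [-0.002,0,0]}]' | python3 shift.py; done | grep -E "pos|contact"
python3 -c "
from h import *
go(.525,.330,-.02)"
```

```text
time: 19.88
tool_pos: [0.48, 0.3444, -0.018]
tool_rot: [0.001, 0.139, 0.99, 0.001]
contact_force: [0.3, 0.0, -0.6]
gripper_width: -0.0
grasp_force: 0.0
time: 20.38
tool_pos: [0.4945, 0.3396, -0.0195]
tool_rot: [-0.0, 0.139, 0.99, 0.0]
contact_force: [0.5, -0.1, -0.3]
gripper_width: 0.0
grasp_force: 0.0
tool_pos: [0.4959, 0.3391, -0.0198]
contact_force: [1.4, -0.7, -0.5]
tool_pos: [0.4981, 0.3386, -0.0197]
contact_force: [-0.8, -0.6, 0.4]
tool_pos: [0.5002, 0.338, -0.0196]
contact_force: [-0.1, 0.2, 0.2]
t 20.75 p [ 0.5002  0.338  -0.0196] q [-0.      0.1389  0.9903 -0.    ] tool delta [-0.0261 -0.0009  0.0004]
```

```bash
for i in 1; do echo '[{"aperture": 0,"pos": [-0.002,0,0]}]' | python3 shift.py;echo '[{"aperture": 0,"pos": [-0.002,0,0]}]' | python3 shift.py;echo '[{"aperture": 0,"pos": [-0.002,0,0]}]' | python3 shift.py;echo '[{"aperture": 0,"pos": [-0.002,0,0]}]' | python3 shift.py;echo '[{"aperture": 0,"pos": [-0.002,0,0]}]' | python3 shift.py; done | grep -E "pos|contact"
```

```text
tool_pos: [0.5021, 0.3374, -0.0196]
contact_force: [0.1, 0.7, -0.1]
tool_pos: [0.5041, 0.3369, -0.0196]
contact_force: [0.2, -0.1, 0.0]
tool_pos: [0.506, 0.3363, -0.0196]
contact_force: [0.4, 0.2, -0.4]
tool_pos: [0.5079, 0.3357, -0.0196]
contact_force: [0.8, -0.1, 1.3]
tool_pos: [0.5099, 0.3352, -0.0196]
contact_force: [-0.0, 0.2, -0.0]
```

```bash
for i in 1; do echo '[{"aperture": 0,"pos": [-0.002,0,0]}]' | python3 shift.py;echo '[{"aperture": 0,"pos": [-0.002,0,0]}]' | python3 shift.py;echo '[{"aperture": 0,"pos": [-0.002,0,0]}]' | python3 shift.py;echo '[{"aperture": 0,"pos": [-0.002,0,0]}]' | python3 shift.py; done | grep -E "pos|contact"
```

```text
tool_pos: [0.5118, 0.3347, -0.0196]
contact_force: [-0.3, -0.5, -0.1]
tool_pos: [0.5132, 0.3343, -0.0196]
contact_force: [-2.6, 1.3, 2.4]
tool_pos: [0.5149, 0.3338, -0.0197]
contact_force: [-3.1, 0.8, 1.6]
tool_pos: [0.5171, 0.3333, -0.0196]
contact_force: [-3.2, 2.2, 1.8]
```

```bash
for i in 1; do echo '[{"aperture": 0,"pos": [-0.002,0,0]}]' | python3 shift.py;echo '[{"aperture": 0,"pos": [-0.002,0,0]}]' | python3 shift.py;echo '[{"aperture": 0,"pos": [-0.0015,0,0]},{"aperture": 0},{"aperture": 0}]' | python3 shift.py; done | grep -E "pos|contact"; echo '[{"aperture": 0,"pos": [0.005,0,0]},{"aperture": 0,"pos": [0.02,0,0]},{"aperture": 0,"pos": [0.04,0,0]},{"aperture": 0,"pos": [0,0,-0.05]},{"aperture": 0,"pos": [0,0,-0.05]}]' | python3 shift.py; echo '[{"aperture": 0},{"aperture": 0}]' | python3 shift.py; python3 - <<'E'
from h import *
f=lambda r,gg,b:(b>95)&(r-b<28)
S=viewer.grab_frame("scene");T=viewer.grab_frame("top");S0=cv2.imread("pics/scene0.png")[:,:,::-1];T0=cv2.imread("pics/top0.png")[:,:,::-1]
for a,b in((T0,S0),(T,S)):
    print([blob(a,(88,188,125,215),f),blob(b,(290,90,312,115),f)])
    m=lambda im,bx,f:blob(im,bx,f)[0].round(1)
    print("tin",m(b,(300,165,350,210),lambda r,g,bb:g>r+20),"cal",m(b,(165,140,210,197),lambda r,g,bb:(r>150)&(bb<75)),"iron",m(b,(265,225,320,280),lambda r,g,bb:(r>g+50)&(bb<90)))
E
```

```text
tool_pos: [0.5192, 0.3327, -0.0196]
contact_force: [-3.1, 2.0, 1.7]
tool_pos: [0.5213, 0.3321, -0.0196]
contact_force: [-2.2, 1.9, 0.4]
tool_pos: [0.5229, 0.3314, -0.0196]
contact_force: [-1.2, 1.7, 0.8]
time: 23.12
tool_pos: [0.4577, 0.3491, 0.0803]
tool_rot: [-0.001, 0.138, 0.99, -0.001]
contact_force: [1.4, 0.3, 1.1]
gripper_width: -0.001
grasp_force: 0.0
time: 23.38
tool_pos: [0.4592, 0.3493, 0.08]
tool_rot: [-0.0, 0.139, 0.99, -0.0]
contact_force: [-0.3, -0.3, -0.3]
gripper_width: -0.002
grasp_force: 0.0
[(array([100.15686275, 200.29411765]), array([ 8,  9,  9,  8, 51], dtype=int32)), (array([300.92307692, 100.30769231]), array([ 9,  9,  5,  4, 13], dtype=int32))]
tin [322.9 185.4] cal [187.9 168.7] iron [293.5 246.4]Traceback (most recent call last):
  File "<stdin>", line 5, in <module>
  File "h.py", line 14, in blob
    n,l,s,ce=cv2.connectedComponentsWithStats(m);k=1+s[1:,4].argmax();return ce[k]+[x0,y0],s[k]
                                                     ~~~~~~~~~~~~~~^^
ValueError: attempt to get argmax of an empty sequence
```

```bash
python3 - <<'E'
from h import *
S=viewer.grab_frame("scene");S0=cv2.imread("pics/scene0.png")[:,:,::-1]
m=lambda im,bx,f:blob(im,bx,f)[0].round(1)
for b in(S0,S):
    print("tin",m(b,(300,165,350,210),lambda r,g,bb:g>r+20),"iron",m(b,(265,225,320,280),lambda r,g,bb:(r>g+50)&(bb<90)))
    for y in(98,101,104): print(y,b[y,294:312].astype(int).tolist() and [(int(p[0]),int(p[2])) for p in b[y,294:310]])
E
```

```text
tin [322.9 185.4] iron [293.5 246.4]
98 [(175, 98), (173, 96), (174, 95), (173, 94), (170, 95), (164, 106), (159, 118), (157, 122), (157, 126), (156, 121), (158, 112), (166, 102), (166, 92), (156, 84), (133, 72), (96, 53)]
101 [(174, 96), (173, 94), (167, 93), (149, 92), (128, 96), (125, 106), (132, 116), (139, 121), (144, 117), (137, 97), (108, 65), (71, 37), (39, 17), (21, 10), (11, 6), (7, 5)]
104 [(173, 96), (169, 94), (149, 86), (107, 70), (77, 63), (77, 67), (74, 64), (59, 49), (39, 31), (19, 10), (10, 9), (6, 7), (8, 5), (9, 8), (19, 16), (34, 29)]
tin [322.9 185.6] iron [293.5 246.3]
98 [(176, 98), (175, 96), (176, 95), (176, 95), (177, 95), (177, 97), (175, 96), (176, 97), (176, 99), (175, 101), (174, 101), (174, 100), (168, 91), (160, 86), (134, 72), (97, 53)]
101 [(175, 84), (176, 84), (175, 85), (175, 86), (175, 88), (175, 90), (168, 94), (159, 102), (152, 108), (140, 92), (110, 64), (72, 38), (42, 18), (22, 9), (14, 7), (2, 0)]
104 [(175, 85), (175, 86), (175, 87), (176, 87), (171, 84), (151, 78), (108, 63), (65, 46), (39, 27), (21, 13), (10, 6), (7, 4), (7, 7), (6, 6), (19, 16), (33, 29)]
```

The chrome has receded by about 4 px of its original 7 or so, which fits about 11 mm in and staying in. The tin and iron haven't moved, so I'm handing in.

```bash
python3 -c "
from plant import manip, viewer, ticket
print(ticket.job_done())"
```

```text
the job is handed in; nothing more can be done
None
```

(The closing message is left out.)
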